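Stand the toppled tile back on its easel and clamp it

ROBOT

A 6-joint arm with a two-finger parallel gripper is mounted at the origin on a cart in front of the work surface, level with it; the furniture and walls round the work are solid. World frame = base frame: x ahead of the robot, y to its left, z up, the work surface at z = 0. Lengths are in m, angles in rad, forces in N, time in s.
With the tool pointing down it reaches from about 0.35 to 0.85 m from the base axis. Payload 8.1 kg.
Tool frame: the origin (TCP) lies on the centre line of the jaws, within the pads' length; the fingertips stand 17 mm ahead of it and the grasp point (between the pads) lies 2 mm behind it; z points along the fingers, y is the line along which they close (so a half turn about z gives the same grasp; the last joint's range is limited). The gripper opens to 93 mm and grips with 3 to 60 N. Pads are 15 mm wide; open, the fingers measure 128 mm over their backs; the gripper's body (75 mm by 188 mm) begins 65 mm behind the grasp point.
Start: joints at [-1.223, 0.13, 1.488, -0, 1.523, -0.085], TCP at [0.252, -0.545, 0.236] pointing down, gripper open.
Joint ranges: [-2.96, 2.96], [-0.89, 2.26], [0.02, 2.5], [-1.34, 4.48], [0, 2.73], [-2.66, 2.66]. Speed limits (rad/s): [2.39, 2.39, 2.79, 3.14, 3.14, 3.14].

INTERFACE

Orientations are given as a rotation vector (axis times angle).
In Python, from plant import robot, optics, close_job, models gives the robot as it stands.
- The arm moves only by the shell command python3 -m inch 'ROWS' [OPENING] [FORCE]. ROWS is a JSON object of lists of equal length, an entry for each row: "travel": the shift along the tool's x, y, z in m, a list of three; "spin": the turn about the tool's z in rad. In form: {"travel": [[x, y, z], ...], "spin": [spin, ...]}. A call has 1 to 10 rows; each row is the pose to reach, as a shift and turn from the pose commanded when the call began, along the tool's axes at that moment; what a row does not reach only later rows make up. A row lasts 1/12 s, in which the tool goes at most 41.7 mm and 7.16 degrees, less where a joint would pass 70% of its speed; a pose out of reach is approached as far as the arm can. A call with a gripper value outside its range is refused whole. OPENING is the closure, from 0 (fully open) to 1 (shut), set as the call begins (- or left out, the last holds). The fingers move at their own pace and stop on an object; FORCE is the grip in N (left out, the last holds). Time passes only in rows, so rows that repeat a pose let the fingers close. It gives the time, the measured TCP pose, the force, the opening and the grip force at its end, in the units of the state.
- robot.read_state(): the state, without advancing time (a new reading comes with each control period).
- optics.read_camera(name): name is "scene" or "top"; returns (picture, depth): 384x512x3 uint8, red, green, blue; 384x512 float32, m along the optical axis (not along the pixel's ray), 0 where there is no reading.
- optics.camera_info(name): a dict with "camera_matrix" (3x3 intrinsics, pixels), "dist" ([k1, k2, p1, p2, k3] as OpenCV has them; the pictures are not rectified), "view" (4x4, takes a point from world to camera coordinates). Camera axes: x right, y down, z forward; pixel columns grow to the right and rows downward; lengths in m; the calibration is good to about 2 mm. A picture is of the moment at which its call begins. camera_info takes no time and is no camera call.
- close_job(): hands the job in; it is judged then, once.
Trained networks look in the newest picture that a camera, given by its name, has taken for a name from the list of things; names that differ only in an ending like _2 or _b are one class to them, and where a whole thing is asked for, a point or a joint stands for the part that bears it (a point fixed in the world has none). Each returns a list of dicts, best first, with "p" (0 to 1); they miss things now and then, are a little off and sometimes report something else, mostly with a low value. They report only what shows in the picture. A call takes as long as a camera call. They do not tell look-alikes from the thing itself.
- models.look_for(camera, name): "centre" ([x, y, z] in m, in world coordinates, good to about 4 mm: the middle of the surface that is visible of it).
- models.masks_of(camera, name): "region" (384x512 bool, what is visible of it).
The state is a dict: "t": time; "q": joint angles; "dq": joint speeds; "joint_torque": joint torques, N m; "tool_pos": TCP position; "orientation": TCP orientation; "force": force on the tool from outside, world axes, zero at the start; "wrist_torque": the same for the moment, N m; "opening": finger opening in m; "gripper_force": force on a finger pad.
Only numpy, scipy, OpenCV 4.12 (cv2) and the standard library are available. Lean on these libraries where they do the work, as an engineer would, in place of code of your own. Each camera call takes 0.05 s, during which the arm holds its last target. There are 200 camera calls.

TASK

The painted tile has toppled forward off its little wooden table easel and is lying face down against the peach cup. Without gripping or lifting anything, push it back up with the fingertips, lightly and with its lower edge staying in the easel's tray, until it leans on the easel again; then push the easel's wooden top clamp gently down until it sits on the tile's upper edge, so that the tile cannot fall again. Leave the cup, the glitter jar, the black bottle and the sanding block where they are.

Things in the scene. Friction and masses are not known exactly. Their poses are not given: they have to be found in the camera images.
- easel: small light-wood table easel, fixed; 172 wide (y) x 130 deep (x -55 to +75 mm), mast top 229 mm high at x = +37. Origin on the table under it; own -x is its front. Mast and cross bar form a back rest leaning 18 degrees back from x = -30 mm at the tray. Tray top 22 mm above the table, with a front lip 6 mm high, inner side at x = -49 mm: a channel 19 mm wide for the tile's lower edge
- tray (a point): middle of the tray's channel, on the tray top (easel frame x = -38, y = 0, z = +22 mm); axes as the easel's
- tile: loose off-white glazed tile 147 x 147 x 7 mm, about 0.36 kg, blue flower painted on its face. Origin: centre of its plain back; z out of the painted face, x from its lower edge (in the tray) to its free edge. At first it slopes 30 to 35 degrees above level, face down on the cup's rim, towards the easel's front
- tile_top (a point): middle of the tile's free (later upper) edge, mid thickness; at first about 105 mm above the table, the tile's corners clear of the cup on both sides. Pushed level towards the easel (2 to 6 N) it swings up about the lower edge, which the foot of the back rest stops; past vertical it falls the last 18 degrees on to the back rest by itself
- tile_foot (a point): middle of the tile's lower edge, in mid thickness; axes as the tile's
- clamp (a joint): top clamp, a darker wooden block sliding on the mast along its 18 degree slope: 0 = fully up, grows (m) as pushed down, stop at 0.062. Stays where left (friction about 2 N, a push of 2 to 3 N moves it). It meets the upper edge of the leaning tile at about 0.045
- clamp_top (a point): middle of the clamp's flat top, where to push; the top is 36 mm wide and reaches 32 mm forward from the mast's front. It moves 0.95 m down and 0.31 m towards the easel's front per m of joint. The mast rises behind it, up to 55 mm above it when the clamp is down on the tile
- clamp_pad (a point): middle of the clamp's seat, the step in its underside next to the mast, 15 mm deep, that comes down on the tile's upper edge; 16 mm below the clamp's top. A nose in front of the seat hangs 9 mm lower and keeps the tile from falling forward
- cup: loose peach-coloured stoneware cup, 72 mm across, 75 mm high, standing in front of the easel under the tile; origin: centre of its underside
- jar: loose little glitter jar with a black lid, 39 mm across, 43 mm high, at the easel's left; origin: centre of its underside
- block: loose orange sanding block, 45 x 68 x 24 mm, lying at the easel's right; origin: centre of its underside
- glue: loose flat black squeeze bottle, 32 x 62 mm, 151 mm high with its nozzle, standing at the easel's left; origin: centre of its underside
There are look-alikes about, which are no part of the job. Of the things that look like the easel, the larger one is meant.

How it is judged:
By the outcome, as a careful person would: the job done as asked, in the order asked, and still so for the second after the job is handed in, with the robot touching nothing.
It also fails if it takes over 45 s, if anything falls off the work surface, if the arm or the gripper's body presses on something with over 40 N, if the wrist force passes 120 N, or if a joint passes its speed limit or range.

## Working session

There is one attempt and no reset: what is moved stays moved. The work goes in short steps, Python scripts to look and compute and a shell command to move; the robot and the scene stay as the last step left them, time stands still between calls to the robot, and variables do not carry over. Pictures are saved under pics/ and viewed, at most 10 in all, crops included, and the job is handed in when it is done.

```bash
mkdir -p pics; ls; cat > h.py <<'E'
import numpy as np, cv2
from plant import robot, optics, close_job, models
def pts(cam, depth, mask):
    ci=optics.camera_info(cam); K=np.array(ci["camera_matrix"]); d=np.array(ci["dist"]); V=np.array(ci["view"])
    v,u=np.nonzero(mask&(depth>0)); z=depth[v,u]
    n=cv2.undistortPoints(np.stack([u,v],1).astype(np.float64).reshape(-1,1,2),K,d).reshape(-1,2)
    c=np.c_[n*z[:,None],z]
    return (c-V[:3,3])@V[:3,:3], np.c_[u,v]
E
python3 - <<'E'
from h import *
P=[]
for c in ("scene","top"):
    p,d=optics.read_camera(c); P.append(p)
    cv2.imwrite(f"pics/{c}0.png",p[:,:,::-1]); np.savez(f"{c}0.npz",p=p,d=d)
    for n in ("easel","tile","clamp","cup","jar","block","glue"):
        print(c,n,[(np.round(r["centre"],3).tolist(),round(r["p"],2)) for r in models.look_for(c,n)])
s=robot.read_state();print(s)
E
```

```text
pics
scene easel [([0.619, 0.216, 0.085], 0.77), ([0.658, 0.556, 0.029], 0.68)]
scene tile [([0.518, 0.163, 0.07], 0.92)]
scene clamp [([0.661, 0.561, 0.159], 0.49)]
scene cup [([0.453, 0.156, 0.043], 0.79)]
scene jar [([0.47, 0.305, 0.035], 0.83), ([0.617, 0.213, 0.218], 0.22)]
scene block [([0.47, 0.307, 0.033], 0.6), ([0.652, 0.079, 0.023], 0.39)]
scene glue [([0.529, 0.364, 0.075], 0.79)]
top easel [([0.612, 0.211, 0.042], 0.96), ([0.658, 0.548, 0.017], 0.61)]
top tile [([0.523, 0.152, 0.075], 0.72)]
top clamp [([0.618, 0.201, 0.224], 0.66), ([0.479, 0.296, 0.047], 0.64)]
top cup [([0.456, 0.111, 0.018], 0.58)]
top jar [([0.479, 0.298, 0.045], 0.52)]
top block [([0.674, 0.073, 0.021], 0.91), ([0.516, 0.15, 0.072], 0.64)]
top glue [([0.538, 0.344, 0.095], 0.89)]
{'t': 0.8, 'q': array([-1.22339614e+00,  1.30358759e-01,  1.48818520e+00, -3.16334386e-06,
        1.52301648e+00, -8.54413806e-02]), 'dq': array([-0.00071639, -0.00014119,  0.00082091,  0.00024851, -0.00059279,
        0.00029782]), 'joint_torque': array([-8.66945402e-05, -5.59700990e+01, -4.92025495e+01,  7.68815540e-02,
        2.25095573e-02,  9.08674821e-06]), 'tool_pos': array([ 0.25167079, -0.54467597,  0.23566801]), 'orientation': array([3.06827484e+00, 6.74604084e-01, 1.68716175e-06]), 'force': array([ 0.03949438,  0.73995653, -0.36315197]), 'wrist_torque': array([ 0.00927055, -0.04174596, -0.01446477]), 'gripper_force': 0.0, 'opening': 0.09316965691697843}
```

View pics/scene0.png

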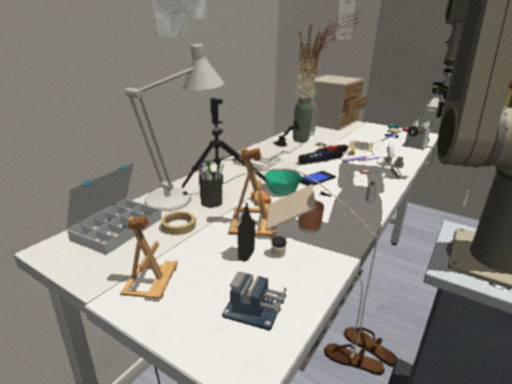

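View pics/top0.png

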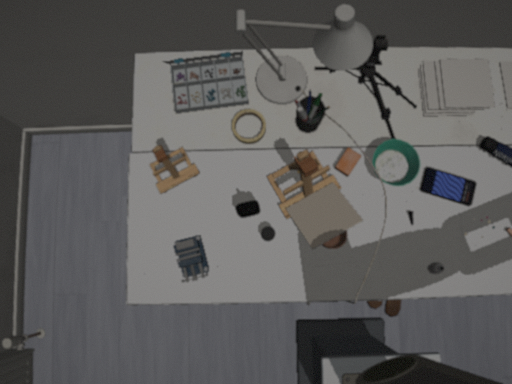

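```bash
python3 - <<'E'
from h import *
# tile geometry from top + scene depth
for c in ("scene","top"):
    p,d=optics.read_camera(c)
    for n in ("tile",):
        r=models.masks_of(c,n)[0]; m=r["region"].astype(np.uint8)
        m=cv2.erode(m,np.ones((3,3),np.uint8))>0
        X,uv=pts(c,d,m); 
        for _ in range(5):
            mu=np.median(X,0) if _==0 else X.mean(0); nrm=np.linalg.svd(X-mu,full_matrices=False)[2][2]
            nrm*=np.sign(nrm[2]); X=X[np.abs((X-mu)@nrm)<(0.02 if _<2 else .005)]
        r2=cv2.minAreaRect(((X[:,:2])*1000).astype(np.float32))
        print(c,n,"n",nrm.round(3),"tilt",np.degrees(np.arccos(nrm[2])).round(1),"yaw",np.degrees(np.arctan2(nrm[1],nrm[0])).round(1),"mean",X.mean(0).round(3))
        print(cv2.boxPoints(r2).round(0).tolist(), "z",np.percentile(X[:,2],[0.5,99.5]).round(3))
    # high points of the easel: clamp & mast
    A,uv=pts(c,d,np.ones(d.shape,bool))
    k=(A[:,2]>.17)&(np.abs(A[:,0]-.62)<.08)&(np.abs(A[:,1]-.2)<.1)
    B=A[k]; print(c,"high",len(B))
    for z0 in np.arange(.17,.26,.01):
        b=B[(B[:,2]>=z0)&(B[:,2]<z0+.01)]
        if len(b): print(round(z0,2),len(b),b.min(0).round(3),b.max(0).round(3))
E
```

```text
scene tile n [0.462 0.247 0.852] tilt 31.6 yaw 28.1 mean [0.516 0.159 0.071]
[[434.0, 190.0], [501.0, 63.0], [607.0, 119.0], [541.0, 246.0]] z [0.033 0.107]
scene high 313
0.17 24 [0.616 0.193 0.17 ] [0.629 0.221 0.18 ]
0.18 22 [0.619 0.197 0.18 ] [0.63  0.223 0.189]
0.19 26 [0.621 0.2   0.19 ] [0.647 0.223 0.2  ]
0.2 49 [0.594 0.192 0.2  ] [0.65  0.235 0.21 ]
0.21 86 [0.595 0.18  0.21 ] [0.652 0.235 0.22 ]
0.22 98 [0.598 0.181 0.22 ] [0.652 0.227 0.23 ]
0.23 8 [0.633 0.202 0.23 ] [0.647 0.226 0.232]
top tile n [0.465 0.244 0.851] tilt 31.7 yaw 27.7 mean [0.52  0.149 0.069]
[[436.0, 183.0], [501.0, 58.0], [609.0, 114.0], [543.0, 239.0]] z [0.029 0.105]
top high 414
0.17 4 [0.617 0.212 0.174] [0.627 0.218 0.177]
0.19 1 [0.636 0.229 0.199] [0.636 0.229 0.199]
0.2 25 [0.595 0.176 0.2  ] [0.654 0.23  0.21 ]
0.21 148 [0.595 0.176 0.21 ] [0.655 0.23  0.22 ]
0.22 231 [0.599 0.18  0.22 ] [0.655 0.225 0.23 ]
0.23 5 [0.633 0.209 0.23 ] [0.642 0.22  0.232]
```

The scene picture shows the tile at (292,205) propped on the cup (311,215), with the larger easel's clamp at (250,155), the bottle at (246,235) and the jar at (279,246). The small look-alike easel is at (148,260). The top picture agrees: tile at (325,215), clamp at (307,162). I estimate the easel yaw at about 28° and its origin at about (0.608, 0.199).

I'll move in front of the tile's free edge with the fingers open so they straddle the cup.

```bash
python3 -m inch '{"travel": [[0.21,-0.255,0],[0.21,-0.255,0],[0.21,-0.255,0],[0.21,-0.255,0],[0.21,-0.255,0],[0.426,-0.514,0],[0.426,-0.514,0],[0.426,-0.514,0],[0.426,-0.514,0],[0.426,-0.514,0]], "spin": [-0.056,-0.056,-0.056,-0.056,-0.056,-0.056,-0.056,-0.056,-0.056,-0.056]}' 0
python3 - <<'E'
from h import *
s=robot.read_state();print(s['t'],s['tool_pos'],s['orientation'],s['force'])
E
```

```text
t: 1.83
tool_pos: [0.3582, -0.1401, 0.2359]
orientation: [3.048, 0.759, 0.001]
force: [1.3, 0.4, -0.1]
opening: 0.0926
gripper_force: 0.0
1.8333 [ 0.35815916 -0.14007599  0.23594962] [3.04764241e+00 7.59074678e-01 1.46992106e-03] [ 1.28999276  0.40888846 -0.07971261]
```

```bash
python3 -m inch '{"travel": [[0.17,-0.182,0],[0.17,-0.182,0],[0.17,-0.182,0],[0.17,-0.182,0],[0.17,-0.182,0],[0.17,-0.182,0],[0.17,-0.182,0],[0.17,-0.182,0],[0.17,-0.182,0],[0.17,-0.182,0]], "spin": [0,0,0,0,0,0,0,0,0,0]}'
python3 - <<'E'
from h import *
for c in ("scene","top"):
    p,d=optics.read_camera(c); cv2.imwrite(f"pics/{c}1.png",cv2.resize(p[120:300,180:400,::-1],None,fx=2.5,fy=2.5))
s=robot.read_state(); p=s['tool_pos']-[.608,.199,0]
e=np.array([.883,.469]);print('easel',p[:2]@e,p[:2]@[-e[1],e[0]],p[2])
E
```

```text
t: 2.67
tool_pos: [0.4227, 0.0976, 0.2356]
orientation: [3.048, 0.758, -0.0]
force: [-0.3, -0.5, -0.4]
opening: 0.0931
gripper_force: 0.0
easel -0.21120767330229098 -0.002933100671272712 0.235747938461957
```

View pics/scene1.png

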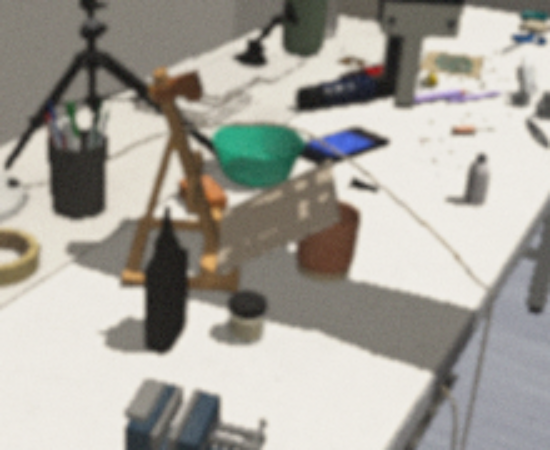

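The gripper at (400,50) is in front of the tile and clear of the cup at (328,240). Next I lower it and approach.

```bash
python3 -m inch '{"travel": [[0,-0.003,0.04],[0,-0.003,0.08],[0,-0.003,0.11],[0,-0.003,0.13],[0,-0.003,0.13],[0.01,-0.003,0.13],[0.02,-0.003,0.13],[0.025,-0.003,0.13],[0.03,-0.003,0.13],[0.03,-0.003,0.13]], "spin": [0,0,0,0,0,0,0,0,0,0]}'
python3 -m inch '{"travel": [[0.003,0,0],[0.006,0,0],[0.009,0,0],[0.012,0,0],[0.012,0,0]], "spin": [0,0,0,0,0]}'
```

```text
t: 3.6
tool_pos: [0.4492, 0.1153, 0.1069]
orientation: [3.048, 0.759, 0.003]
force: [-0.2, 0.2, 0.2]
opening: 0.093
gripper_force: 0.0
t: 4.02
tool_pos: [0.4579, 0.1208, 0.1053]
orientation: [3.048, 0.76, -0.003]
force: [-2.5, -1.6, 0.0]
opening: 0.0933
gripper_force: 1.5
```

```bash
python3 -m inch '{"travel": [[0.005,0,-0.007],[0.010,0,-0.014],[0.015,0,-0.020],[0.020,0,-0.026],[0.025,0,-0.030],[0.030,0,-0.035],[0.035,0,-0.039],[0.040,0,-0.042],[0.040,0,-0.042]], "spin": [0,0,0,0,0,0,0,0,0]}'
python3 - <<'E'
from h import *
for c in ("scene","top"):
    p,d=optics.read_camera(c); cv2.imwrite(f"pics/{c}2.png",cv2.resize(p[120:300,180:400,::-1],None,fx=2.5,fy=2.5))
E
```

```text
t: 4.77
tool_pos: [0.4951, 0.1404, 0.1489]
orientation: [-3.048, -0.76, -0.003]
force: [-2.5, -0.7, 2.1]
opening: 0.093
gripper_force: 1.4
```

View pics/scene2.png

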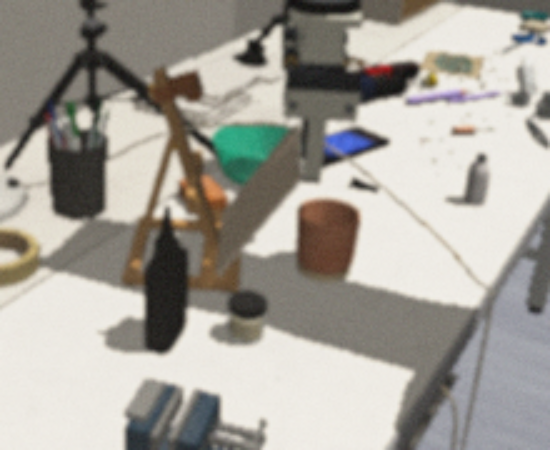

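The tile is rising cleanly, with its foot in the tray at about (225,255) and the cup unmoved. I carry on along the arc.

```bash
python3 -m inch '{"travel": [[0.006,0,-0.004],[0.012,0,-0.007],[0.018,0,-0.010],[0.024,0,-0.013],[0.030,0,-0.015],[0.036,0,-0.017],[0.042,0,-0.019],[0.048,0,-0.020],[0.054,0,-0.021],[0.060,0,-0.022]], "spin": [0,0,0,0,0,0,0,0,0,0]}'
python3 -m inch '{"travel": [[0.004,0,-0.001],[0.008,0,-0.002],[0.012,0,-0.002],[0.016,0,-0.002],[0.018,0,-0.002],[0.018,0,-0.002]], "spin": [0,0,0,0,0,0]}'
python3 - <<'E'
from h import *
s=robot.read_state(); p=s['tool_pos']-[.608,.199,0]
e=np.array([.883,.469]);print('easel',p[:2]@e,p[:2]@[-e[1],e[0]],p[2])
for c in ("scene","top"):
    p,d=optics.read_camera(c); cv2.imwrite(f"pics/{c}3.png",cv2.resize(p[120:300,180:400,::-1],None,fx=2.5,fy=2.5))
E
```

```text
t: 5.7
tool_pos: [0.5473, 0.1683, 0.1696]
orientation: [-3.048, -0.76, -0.0]
force: [-0.1, -0.3, -0.2]
opening: 0.0928
gripper_force: 0.1
t: 6.2
tool_pos: [0.5629, 0.1766, 0.1716]
orientation: [-3.048, -0.76, -0.0]
force: [-0.2, 0.5, 0.5]
opening: 0.0931
gripper_force: 0.0
easel -0.05030504161135214 0.001374801849401322 0.17157601899440192
```

View pics/scene3.png

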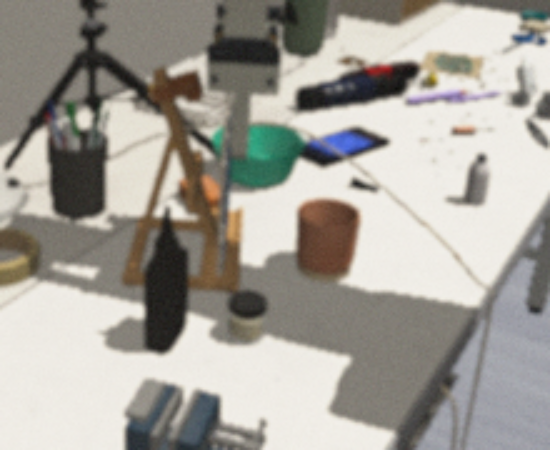

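The tile is now close to vertical, with its edge running from (222,275) up to about (232,155). I push slowly a little past vertical.

```bash
python3 -m inch '{"travel": [[0.003,0,0],[0.006,0,0],[0.009,0,0],[0.012,0,0],[0.015,0,0],[0.018,0,0],[0.021,0,0],[0.024,0,0],[0.024,0,0],[0.024,0,0]], "spin": [0,0,0,0,0,0,0,0,0,0]}'
python3 - <<'E'
from h import *
for c in ("scene","top"):
    p,d=optics.read_camera(c); cv2.imwrite(f"pics/{c}4.png",cv2.resize(p[120:300,180:400,::-1],None,fx=2.5,fy=2.5))
E
```

```text
t: 7.13
tool_pos: [0.5839, 0.1878, 0.1716]
orientation: [-3.048, -0.76, 0.0]
force: [-0.2, 0.3, 0.3]
opening: 0.0928
gripper_force: 0.0
```

View pics/scene4.png

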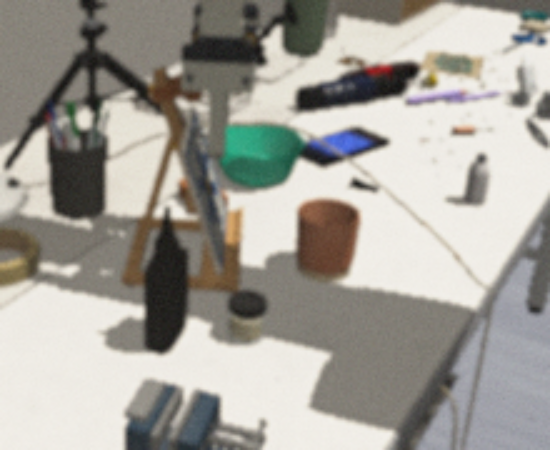

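The tile leans on the back rest, running from (185,110) to (222,268). I back away, rise, close the fingers and measure the clamp.

```bash
python3 -m inch '{"travel": [[-0.02,0,0],[-0.05,0,0],[-0.08,0,-0.02],[-0.10,0,-0.06],[-0.12,0,-0.10],[-0.12,0,-0.12],[-0.12,0,-0.12],[-0.12,0,-0.12]], "spin": [0,0,0,0,0,0,0,0]}' 1 10
python3 - <<'E'
from h import *
s=robot.read_state(); p=s['tool_pos']-[.608,.199,0]
e=np.array([.883,.469]);R=np.array([[e[0],-e[1]],[e[1],e[0]]]);print('easel',p[:2]@R,p[2],s['opening'])
for c in ("scene","top"):
    p,d=optics.read_camera(c)
    print(c,[(np.round(r["centre"],3).tolist(),round(r["p"],2)) for r in models.look_for(c,"clamp")])
    A,uv=pts(c,d,np.ones(d.shape,bool)); E=np.c_[(A[:,:2]-[.608,.199])@R,A[:,2]]
    cv2.imwrite(f"pics/{c}5.png",cv2.resize(p[120:260,220:360,::-1],None,fx=4,fy=4))
    B=E[(E[:,2]>.11)&(E[:,0]>-.06)&(E[:,0]<.08)&(np.abs(E[:,1])<.1)]
    for z0 in np.arange(.11,.25,.01):
        b=B[(B[:,2]>=z0)&(B[:,2]<z0+.01)]
        if len(b)>3: print(round(z0,2),len(b),np.percentile(b,2,0).round(3),np.percentile(b,98,0).round(3))
E
```

```text
t: 7.9
tool_pos: [0.4788, 0.1314, 0.2942]
orientation: [3.048, 0.76, 0.008]
force: [-0.0, -0.4, -0.8]
opening: 0.0439
gripper_force: 0.0
easel [-0.14578214  0.00089502] 0.2941919902031799 0.04394099754211182
scene [([0.617, 0.219, 0.21], 0.47), ([0.661, 0.56, 0.159], 0.46)]
0.11 68 [-0.015 -0.067  0.11 ] [0.037 0.071 0.12 ]
0.12 57 [-0.012 -0.068  0.12 ] [0.035 0.072 0.13 ]
0.13 58 [-0.008 -0.066  0.13 ] [0.032 0.071 0.14 ]
0.14 61 [-0.005 -0.066  0.14 ] [0.029 0.071 0.15 ]
0.15 64 [-0.001 -0.067  0.15 ] [0.027 0.072 0.16 ]
0.16 94 [ 0.001 -0.072  0.16 ] [0.022 0.07  0.168]
0.17 24 [ 0.012 -0.012  0.17 ] [0.027 0.012 0.18 ]
0.18 25 [ 0.016 -0.006  0.18 ] [0.03  0.012 0.189]
0.19 25 [ 0.019 -0.008  0.191] [0.039 0.013 0.2  ]
0.2 51 [-0.009 -0.002  0.201] [0.047 0.016 0.21 ]
0.21 88 [-0.007 -0.014  0.21 ] [0.047 0.017 0.22 ]
0.22 100 [-0.004 -0.019  0.22 ] [0.044 0.016 0.23 ]
0.23 6 [ 0.033 -0.013  0.231] [0.038 0.003 0.231]
top [([0.622, 0.201, 0.221], 0.89)]
0.11 106 [-0.016 -0.074  0.11 ] [0.028 0.068 0.12 ]
0.12 111 [-0.012 -0.073  0.12 ] [0.029 0.068 0.13 ]
0.13 111 [-0.008 -0.073  0.13 ] [0.019 0.068 0.14 ]
0.14 103 [-0.006 -0.075  0.14 ] [0.019 0.068 0.15 ]
0.15 94 [-0.002 -0.076  0.15 ] [0.017 0.068 0.16 ]
0.16 137 [ 0.001 -0.076  0.16 ] [0.011 0.067 0.167]
0.17 5 [0.014 0.007 0.171] [0.025 0.008 0.176]
0.2 24 [-0.01  -0.018  0.202] [0.049 0.014 0.21 ]
0.21 141 [-0.009 -0.023  0.21 ] [0.043 0.014 0.22 ]
0.22 239 [-0.005 -0.021  0.22 ] [0.043 0.013 0.229]
0.23 6 [ 0.033 -0.014  0.231] [0.04  0.004 0.233]
```

View pics/top5.png

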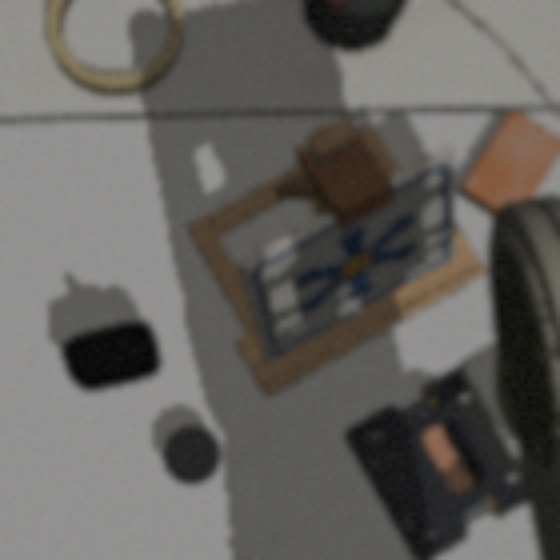

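The tile leans evenly in the tray, with the clamp above it at (345,175) in the crop. I go above the clamp top.

```bash
python3 -m inch '{"travel": [[0.035,0.004,0],[0.07,0.004,0],[0.105,0.004,0],[0.135,0.004,0],[0.156,0.004,0.01],[0.156,0.004,0.02],[0.156,0.004,0.03],[0.156,0.004,0.038],[0.156,0.004,0.038],[0.156,0.004,0.038]], "spin": [0,0,0,0,0,0,0,0,0,0]}' 1 10
python3 -m inch '{"travel": [[0,0,0.003],[0,0,0.006],[0,0,0.009],[0,0,0.012],[0,0,0.012]], "spin": [0,0,0,0,0]}'
```

```text
t: 8.93
tool_pos: [0.6164, 0.2006, 0.253]
orientation: [3.048, 0.76, -0.003]
force: [-0.0, 0.4, 0.7]
opening: 0.0006
gripper_force: 0.0
t: 9.35
tool_pos: [0.6173, 0.2009, 0.2413]
orientation: [3.048, 0.76, -0.0]
force: [0.2, 0.9, 0.4]
opening: 0.0003
gripper_force: 0.4
```

```bash
python3 -m inch '{"travel": [[-0.001,0,0.003],[-0.002,0,0.006],[-0.003,0,0.009],[-0.004,0,0.012],[-0.005,0,0.015],[-0.006,0,0.018],[-0.007,0,0.021],[-0.008,0,0.024],[-0.009,0,0.027],[-0.010,0,0.030]], "spin": [0,0,0,0,0,0,0,0,0,0]}'
python3 -m inch '{"travel": [[-0.001,0,0.002],[-0.001,0,0.004],[-0.002,0,0.006],[-0.002,0,0.006]], "spin": [0,0,0,0]}'
```

```text
t: 10.18
tool_pos: [0.6087, 0.1963, 0.2113]
orientation: [3.048, 0.76, 0.0]
force: [1.0, -0.5, 1.8]
opening: 0.0002
gripper_force: 1.0
t: 10.52
tool_pos: [0.6066, 0.1954, 0.205]
orientation: [-3.048, -0.76, 0.001]
force: [0.9, -0.2, 0.3]
opening: 0.0005
gripper_force: 0.4
```

```bash
python3 - <<'E'
from h import *
p,d=optics.read_camera("scene"); cv2.imwrite("pics/s6.png",cv2.resize(p[130:250,210:330,::-1],None,fx=4,fy=4))
E
```

```text
(no output)
```

View pics/s6.png

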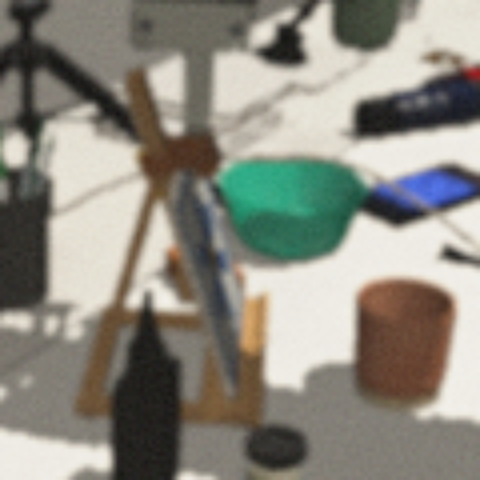

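The clamp has come down to about (180,150) in the crop, just above the tile's upper edge. I finish in small steps and watch the force.

```bash
python3 -m inch '{"travel": [[0,0,0.001],[-0.001,0,0.002],[-0.001,0,0.003],[-0.001,0,0.003]], "spin": [0,0,0,0]}'; python3 -m inch '{"travel": [[0,0,0.001],[-0.001,0,0.002],[-0.001,0,0.002]], "spin": [0,0,0]}'
```

```text
t: 10.9
tool_pos: [0.6062, 0.1952, 0.2033]
orientation: [-3.048, -0.76, -0.001]
force: [-0.6, 0.1, 3.4]
opening: 0.0005
gripper_force: 1.7
t: 11.15
tool_pos: [0.6061, 0.1951, 0.2029]
orientation: [-3.048, -0.76, -0.006]
force: [-0.5, 0.5, 10.0]
opening: 0.0007
gripper_force: 4.7
```

The position has stopped while the force rises to 10 N, so the clamp is seated. I retreat straight up and check.

```bash
python3 -m inch '{"travel": [[0,0,-0.005],[0,0,-0.02],[0,0,-0.05],[0,0,-0.08],[-0.04,0,-0.10],[-0.08,0,-0.10],[-0.12,0,-0.10],[-0.16,0,-0.10],[-0.16,0,-0.10],[-0.16,0,-0.10]], "spin": [0,0,0,0,0,0,0,0,0,0]}'
python3 - <<'E'
from h import *
e=np.array([.883,.469]);R=np.array([[e[0],-e[1]],[e[1],e[0]]])
I=[]
for c in ("scene","top"):
    p,d=optics.read_camera(c); I.append(cv2.resize(p[130:260,210:340,::-1],(400,400)))
    A,uv=pts(c,d,np.ones(d.shape,bool)); E=np.c_[(A[:,:2]-[.608,.199])@R,A[:,2]]
    B=E[(E[:,2]>.15)&(E[:,0]>-.06)&(E[:,0]<.08)&(np.abs(E[:,1])<.1)]
    for z0 in np.arange(.15,.235,.01):
        b=B[(B[:,2]>=z0)&(B[:,2]<z0+.01)]
        if len(b)>3: print(round(z0,2),len(b),np.percentile(b,2,0).round(3),np.percentile(b,98,0).round(3))
    for n in ("cup","jar","block","glue"): print(c,n,[np.round(r["centre"],3).tolist() for r in models.look_for(c,n)][:2])
cv2.imwrite("pics/f7.png",np.hstack(I))
E
```

```text
t: 11.98
tool_pos: [0.4623, 0.1187, 0.3006]
orientation: [3.049, 0.759, 0.001]
force: [0.2, 0.2, 1.2]
opening: 0.0004
gripper_force: 0.0
0.15 49 [-0.001 -0.022  0.15 ] [0.027 0.073 0.16 ]
0.16 84 [-0.022 -0.07   0.16 ] [0.031 0.071 0.169]
0.17 88 [-0.021 -0.01   0.17 ] [0.035 0.016 0.18 ]
0.18 94 [-0.017 -0.017  0.18 ] [0.03  0.016 0.189]
0.19 27 [ 0.018 -0.011  0.19 ] [0.034 0.012 0.199]
0.2 23 [ 0.023 -0.013  0.201] [0.037 0.012 0.209]
0.21 28 [ 0.026 -0.011  0.21 ] [0.042 0.011 0.22 ]
0.22 29 [ 0.029 -0.013  0.221] [0.044 0.012 0.23 ]
0.23 10 [ 0.032 -0.015  0.23 ] [0.039 0.009 0.232]
scene cup [[0.462, 0.154, 0.053]]
scene jar [[0.471, 0.304, 0.034]]
scene block []
scene glue []
0.15 91 [-0.002 -0.075  0.15 ] [0.009 0.068 0.16 ]
0.16 154 [-0.022 -0.075  0.16 ] [0.021 0.066 0.17 ]
0.17 123 [-0.021 -0.022  0.17 ] [0.029 0.014 0.18 ]
0.18 170 [-0.017 -0.022  0.18 ] [0.02  0.012 0.19 ]
0.19 28 [ 0.005 -0.017  0.191] [0.028 0.009 0.2  ]
0.2 28 [ 0.022 -0.016  0.201] [0.035 0.009 0.21 ]
0.21 23 [ 0.025 -0.015  0.211] [0.035 0.009 0.22 ]
0.22 76 [ 0.028 -0.016  0.22 ] [0.044 0.008 0.23 ]
0.23 9 [ 0.031 -0.014  0.23 ] [0.038 0.006 0.232]
top cup [[0.474, 0.112, 0.023]]
top jar [[0.48, 0.298, 0.044], [0.604, 0.205, 0.025]]
top block [[0.47, 0.112, 0.023], [0.671, 0.074, 0.02]]
top glue [[0.537, 0.346, 0.095]]
```

View pics/f7.png

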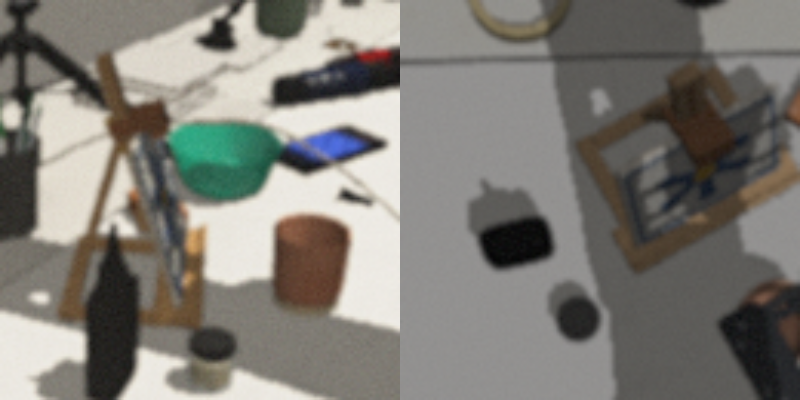

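The clamp sits on the tile's upper edge, at (135,120) in the left half and (700,135) in the right. It is about 42 mm lower than at the start, and the robot is clear of everything. The cup, jar, bottle and block look unmoved.

```bash
python3 -c "
from plant import close_job
print(close_job())"
```

```text
the job is handed in; nothing more can be done
None
```

The tile leans on the easel again with its lower edge in the tray, the top clamp is pressed down onto its upper edge, the other objects look unmoved in the last pictures, and the job was handed in at about 12 s.

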